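Snap a pipe collar shut with hand pliers

TASK

Take the red-handled pliers from their grey rest, put their jaws astride the two ears of the open collar on the copper pipe, and squeeze gently until the orange half snaps fully shut; stop there, so that the ears are not crushed. Do not shove the pipe stand, which stands loose, even a few millimetres out of place, and do not touch it with the gripper or arm. Then set the pliers down flat on their rest as they lay, let go, and leave everything else on the table where it is.

Things in the scene. Friction and masses are not known exactly. Their poses are not given: they have to be found in the camera images.
- pliers: Pliers, red handles, steel jaws, 177 mm long, 0.16 kg, lying flat on the rest. Origin on the pivot axis at the underside; x along the middle line towards the jaws (away from the robot), y left across the handles, z up. Handles 20 mm tall (0 to 20 mm above the origin), jaws 14 mm tall (3 to 17 mm).
- pliers_grip (a point): Where to grip: between the handles, 55 mm behind the pivot, 10 mm above the underside, near the centre of mass. Fingers close on the outer faces of both handles, 59 mm apart here when sprung open. Handles are 10 mm wide, from 27 to 115 mm behind the pivot, 49 mm over both at the front end, 79 mm at the rear. Squeezed by 2 mm they are firmly held, the jaws still wide.
- jaw_tips (a point): Midway between the jaw tips, 62 mm ahead of the pivot, 10 mm above the underside. The jaws' inner faces run from 26 to 62 mm ahead of the pivot; sprung open they are 36 mm apart at the tips, 29 mm apart 20 mm behind the tips.
- plier_arm (a joint): How far the pliers are squeezed, rad: 0 sprung open, about 0.34 with the handles parallel (40 mm over their outer faces), at most 0.54. The spring takes about 12 N on each handle to begin to close, about 20 N at 37 mm over the handles.
- rest: Fixed tool rest: plate 225 x 105 x 8 mm with two grey blocks, tops 35 mm above the table. Origin on the table in the gap for the fingers, below the grip point of the pliers; x as the pliers' x. Rear block from 80 to 37 mm behind the origin (under the handle ends), front block from 36 to 130 mm ahead (under pivot and jaws).
- rest_seat (a point): On top of the front block of the rest, 55 mm ahead of its origin, 35 mm above the table: the pliers' origin belongs here, x along the rest's x.
- stand: Pipe stand, 1.3 kg, standing loose: grey base 12 mm thick, 150 mm wide, from 55 mm in front of to 97 mm behind the pipe; upright copper pipe 22 mm thick, 122 mm high, with a two-part plastic collar; sprung toggle low at the back. Origin on the table under the pipe axis; -x (the ears' side) faces the robot, +y is the orange half's side, -y the blue half's.
- collar_mid (a point): On the pipe axis at the collar's mid height, 100 mm above the table. The collar is 24 mm tall. Two ears, each 28 mm long, 4 mm thick, 24 mm tall, reach from 14 to 42 mm in front (-x) of the axis; the round part begins 16 mm in front, so 20 mm of the ears fit between level jaws coming from the front. The jaws' forces on both ears added together must stay under 30 N.
- ears (a point): Midway between the ears' outer faces at their free ends (open), 42 mm in front of the pipe axis, 100 mm above the table. Blue ear: does not move, outer face 4 to 8.5 mm to the -y side of the axis (set differently each time, not told). Orange ear: outer end 13.6 mm to the +y side when open. Over both: 18 to 22 mm open, 8 to 12.5 mm shut. The middle shifts 4 mm to -y on closing.
- collar (a joint): Angle of the orange half about its hinge behind the pipe, rad: 0 open, growing as it closes, 0.165 snapped shut. About 6 to 11 N on each ear starts it; it then eases, and past about 0.145 jumps shut by itself and stays. From there on the jaws meet rigid ears and squeezing further soon crushes them.
- cup: White mug, 72 mm wide, 65 mm high, bystander. Origin under its centre.
- screwdriver: Screwdriver with red handle lying on the table, bystander. Origin at its underside near the middle.
- spanner: Steel spanner lying on the table, bystander. Origin at its underside near the middle.
- fittings: Green parts tray, 90 x 70 x 28 mm, bystander. Origin under its centre.
- flange: Round aluminium flange, 70 mm wide, 30 mm high, bystander. Origin under its centre.
- connector: Red plug connector, 50 x 35 x 25 mm with a black nose, bystander. Origin under its centre.
There are look-alikes about, which are no part of the job. What is meant by the pliers is not turquoise or yellow, and is the smaller of those in its own colour.

How it is judged (in metres and radians):
On the way, in this order (a step that is already met when the one before it is completed fails the run):
1. the pliers are lifted off the rest (z of pliers in the frame of rest above 0.06 m), for 0.1 s.
2. the collar is snapped shut with the pliers' jaws at its ears (value of joint collar above 0.155 rad and distance between jaw_tips and ears below 0.045 m), for 0.1 s.
3. the pliers are set down on the rest, still held (z of pliers in the frame of rest below 0.043 m and horizontal distance between pliers and rest_seat below 0.03 m and contact force between the fingers and pliers above 1 N), for 0.05 s.
At the end, for the whole second after the job is handed in: the orange collar half is snapped shut (above 0.155 rad), the stand upright, and the pliers lie flat and still on the rest, within 30 mm of their seat and within 0.3 rad of its direction, let go (value of joint collar above 0.155 rad and horizontal distance between pliers and rest_seat below 0.03 m and z of pliers in the frame of rest between 0.03 and 0.039 m and angle between pliers's own z axis and vertical below 0.1 rad and angle between the x axis of pliers and the x axis of rest, either way round below 0.3 rad and linear speed of pliers below 0.01 m/s and angle between stand's own z axis and vertical below 0.05 rad); the robot touches nothing.
It fails at once if the collar is crushed (the jaws' forces on it together exceed 30 N) (contact force between pliers and stand above 30 N).
It fails at once if the pipe stand is shoved more than 4 mm out of place (distance of stand from where it was at the start of the episode above 0.004 m).
It fails at once if the gripper or arm presses on the pipe stand (contact force between any of the fingers, the arm and stand above 1 N).
It fails at once if a bystander is moved more than 20 mm or the mug tipped (distance of any of cup, screwdriver, spanner, fittings, flange, connector from where it was at the start of the episode above 0.02 m or angle between cup's own z axis and vertical above 0.3 rad).
It also fails if it takes over 64 s, if anything falls off the work surface, if the arm or the gripper's body presses on something with over 40 N, if the wrist force passes 120 N, or if a joint passes its speed limit or range.

ROBOT

A 7-joint arm with a two-finger parallel gripper is mounted at the origin on the work surface. World frame = base frame: x ahead of the robot, y to its left, z up, the work surface at z = 0. Lengths are in mm, angles in rad, forces in N, time in s.
With the tool pointing down it reaches from about 400 to 875 mm from the base axis. Payload 4.4 kg.
Tool frame: the origin (TCP) lies at the very end of the fingers, on their centre line; the grasp point (between the pads) lies 19 mm behind it; z points along the fingers, y is the direction in which the jaws open and shut (so a half turn about z gives the same grasp; the last joint's range is limited). The gripper opens to 85 mm and grips with 20 to 120 N. Pads are 22 mm wide; open, the fingers measure 114 mm over their backs; the gripper's body (76 mm by 85 mm) begins 54 mm behind the grasp point. The pads swing forward as they close: fully open they stand 13 mm farther back than shut.
Start: joints at [1.151, 0.628, 0.038, 1.517, -0.027, 0.996, -0.02], TCP at [225.23, -609.745, 231.313] pointing down, gripper open.
Joint ranges: [-3.06, 3.06], [-0.37, 2.12], [-1.25, 1.32], [0.18, 2.47], [-1.1, 4.24], [0.23, 1.98], [-2.94, 2.94]. Speed limits (rad/s): [2.57, 2.57, 3.14, 3.14, 3.14, 3.14, 3.14].

INTERFACE

Orientations are given as [roll, pitch, yaw] about the fixed x, y, z axes, in that order (R = Rz(yaw) Ry(pitch) Rx(roll)).
In Python, from cell import ctrl gives the robot as it stands.
- The arm moves only by the shell command python3 -m crank 'ROWS' [OPENING]. ROWS is JSON, a list that holds one entry, the list of rows, each a list of 6 numbers: the shift along the tool's x, y, z in units of 30 mm (1.0 is 30 mm), then the turn, a rotation vector about the tool's x, y, z in units of 6 degrees (1.0 is 6 degrees). In form: [[[tx, ty, tz, rx, ry, rz], ...]]. A call has 1 to 12 rows; each row shifts and turns the pose as measured when the row begins, along the tool's axes as they then stand; what a row does not reach is not made up. A row lasts 1/12 s, in which the tool goes at most 41.7 mm and 7.16 degrees, less where a joint would pass 70% of its speed; a pose out of reach is approached as far as the arm can. A call is refused whole if a number of a shift passes 1 or a number of a turn 1, either way. A call with a gripper value outside its range is refused whole. OPENING is the gripper command: -1 is fully open, 1 is shut, values between are in proportion, set as the call begins (- or left out, the last holds). The fingers move at their own pace and stop on an object; the grip force is fixed at half the most. Time passes only in rows, so rows that do not move let the fingers close. It gives the time, the measured TCP pose, the force and the opening at its end, in the units of the state.
- ctrl.read_state(): the state, without advancing time (a new reading comes with each control period).
- ctrl.get_image(name): name is "scene" or "side" or "wrist"; returns a dict with "color" (480x640x3 uint8, red, green, blue), "depth" (480x640 float32, mm along the optical axis (not along the pixel's ray), 0 where there is no reading), "camera_matrix" (3x3 intrinsics, pixels), "k1" (the pictures are not rectified: a ray, as slopes to the right and down, at radius r is drawn at 1 + k1 r^2 times it, then the intrinsics apply), "R" (3x3) and "t" (3): a world point X has camera coordinates R X + t. Camera axes: x right, y down, z forward; pixel columns grow to the right and rows downward; lengths in mm; the calibration is good to about 2 mm. A picture is of the moment at which its call begins.
- ctrl.finish_job(): hands the job in, once; it reports no verdict.
Trained networks look in a picture, given as the dict that the camera call returned (one of the last four; its "shot" number tells which), for a name from the list of things; names that differ only in an ending like _2 or _b are one class to them, and where a whole thing is asked for, a point or a joint stands for the part that bears it (a point fixed in the world has none). Each returns a list of dicts, best first, with "conf" (0 to 1); they miss things now and then, are a little off and sometimes report something else, mostly with a low value. They report only what shows in the picture. A call takes as long as a camera call. They do not tell look-alikes from the thing itself.
- ctrl.search_frame(query, picture): "extent" ([centre column, centre row, width, height] in pixels, round what is visible of it).
The state is a dict: "clock": time; "qpos": joint angles; "qd": joint speeds; "tau": joint torques, N m; "eef_pos": TCP position; "tool_rot": TCP orientation; "force": force on the tool from outside, world axes, zero at the start; "torque": the same for the moment, N m; "width": finger opening in mm.
Only numpy, scipy, OpenCV 4.12 (cv2) and the standard library are available. Lean on these libraries where they do the work, as an engineer would, in place of code of your own. Each camera call takes 0.05 s, during which the arm holds its last target. There are 200 camera calls.

## Working session

There is one attempt and no reset: what is moved stays moved. The work goes in short steps, Python scripts to look and compute and a shell command to move; the robot and the scene stay as the last step left them, time stands still between calls to the robot, and variables do not carry over. Pictures are saved under pics/ and viewed, about 8 in all and at most 12, crops included, and the job is handed in when it is done.

```bash
mkdir -p pics; ls; cat > h.py <<'E'
import numpy as np, cv2
from cell import ctrl
def world(im,u,v,d=None):
    K=im["camera_matrix"]; pt=np.array([(u-K[0,2])/K[0,0],(v-K[1,2])/K[1,1]])
    s=pt.copy()
    for _ in range(10): s=pt/(1+im["k1"]*(s@s))
    if d is None: d=im["depth"][int(round(v)),int(round(u))]
    return im["R"].T@(np.array([s[0],s[1],1])*d-im["t"])
def cloud(im):
    K=im["camera_matrix"]; v,u=np.mgrid[0:480,0:640]
    p=np.stack([(u-K[0,2])/K[0,0],(v-K[1,2])/K[1,1]],-1); s=p.copy()
    for _ in range(10): s=p/(1+im["k1"]*(s**2).sum(-1,keepdims=True))
    d=im["depth"][...,None]
    return (np.concatenate([s*d,d],-1)-im["t"])@im["R"]
def proj(im,X):
    c=im["R"]@np.asarray(X,float)+im["t"]; s=c[:2]/c[2]; s=s*(1+im["k1"]*(s@s)); K=im["camera_matrix"]
    return np.array([K[0,0]*s[0]+K[0,2],K[1,1]*s[1]+K[1,2]])
def save(im,name): cv2.imwrite("pics/"+name,cv2.cvtColor(im["color"],cv2.COLOR_RGB2BGR))
E
python3 - <<'E'
from h import *
s=ctrl.read_state(); print(s)
for n in ["scene","side"]:
    im=ctrl.get_image(n); save(im,n+"0.png"); np.savez(n+"0.npz",**{k:v for k,v in im.items()})
    print(n,im["k1"],im["camera_matrix"][0,0],"cam at",-im["R"].T@im["t"])
    for q in ["pliers","rest","stand","collar","ears"]:
        for r in ctrl.search_frame(q,im)[:4]:
            u,v=r["extent"][:2]; print(q,np.round(r["extent"]),round(r["conf"],2),np.round(world(im,min(u,639),min(v,479))))
E
```

```text
pics
{'clock': 0.0, 'qpos': array([ 1.15122914,  0.62933894,  0.03842198,  1.51842343, -0.02695618,
        0.99627482, -0.02000676]), 'qd': array([-3.94603267e-04, -9.62166551e-04,  5.20123008e-04,  1.32087584e-03,
       -1.76875553e-04, -1.36055518e-03,  7.53606853e-05]), 'tau': array([ 9.69067855e-05, -5.63397968e+01,  1.22665387e+00, -1.93443918e+01,
        1.11046125e-02,  1.05609815e-02,  1.54138445e-05]), 'eef_pos': array([ 224.98281935, -609.13189137,  230.37566527]), 'tool_rot': array([-3.13966628e+00,  5.11464450e-05,  3.53799237e-01]), 'force': array([-0.85830905,  0.78871206, -0.11888579]), 'torque': array([ 0.01542123,  0.02138772, -0.0208128 ]), 'width': 85.42845672082416}
scene -0.044527784246690384 473.00100424674974 cam at [1191.37033258 -718.34524806  895.36432736]
pliers [274. 304.  68.  48.] 0.83 [ 578. -141.   10.]
pliers [292. 215.  43.  54.] 0.82 [348. 187.   3.]
pliers [373. 341.  59.  61.] 0.81 [837. -72.  -1.]
pliers [199. 267.  79.  63.] 0.68 [ 307. -166.   -1.]
rest [272. 314.  85.  74.] 0.93 [ 613. -182.   32.]
rest [286. 263.  41.  24.] 0.49 [493.  -3.   9.]
stand [368. 231.  66.  62.] 0.95 [606. 237.  35.]
collar [367. 221.  22.  36.] 0.53 [598. 235.  68.]
ears [368. 231.  75.  61.] 0.81 [605. 236.  33.]
ears [275. 305.  65.  52.] 0.56 [ 580. -140.    6.]
side -0.1179584995796969 509.1021697116305 cam at [538.48607958 849.40664459 888.18131105]
pliers [324. 208.  69.  21.] 0.96 [ 602. -141.   53.]
pliers [230. 237.  67.  37.] 0.89 [836. -73.  -2.]
pliers [428. 325. 114.  75.] 0.85 [354. 169.  -4.]
pliers [436. 219.  40.  66.] 0.63 [ 307. -179.   -2.]
stand [307. 340.  81.  79.] 0.78 [612. 237.  12.]
collar [317. 326.  39.  24.] 0.75 [589. 260.  94.]
collar [324. 217.  90.  43.] 0.31 [ 602. -159.    5.]
ears [363. 262.  36.  26.] 0.72 [498.  -8.   1.]
ears [306. 339.  80.  74.] 0.71 [613. 234.  12.]
```

```bash
python3 - <<'E'
import cv2,numpy as np
a=cv2.imread("pics/scene0.png");b=cv2.imread("pics/side0.png")
o=np.vstack([np.hstack([cv2.resize(a[150:400,140:460],(400,300)),cv2.resize(b[150:400,180:500],(400,300))])])
o=cv2.resize(np.hstack([a[150:400,140:460],b[150:400,180:500]]),(800,312),interpolation=cv2.INTER_CUBIC)
c=cv2.resize(np.hstack([a[265:365,210:338],b[280:380,250:378]]),(800,288),interpolation=cv2.INTER_CUBIC)
cv2.imwrite("pics/v1.png",np.vstack([o[:300],c]))
E
```

```text
(no output)
```

View pics/v1.png

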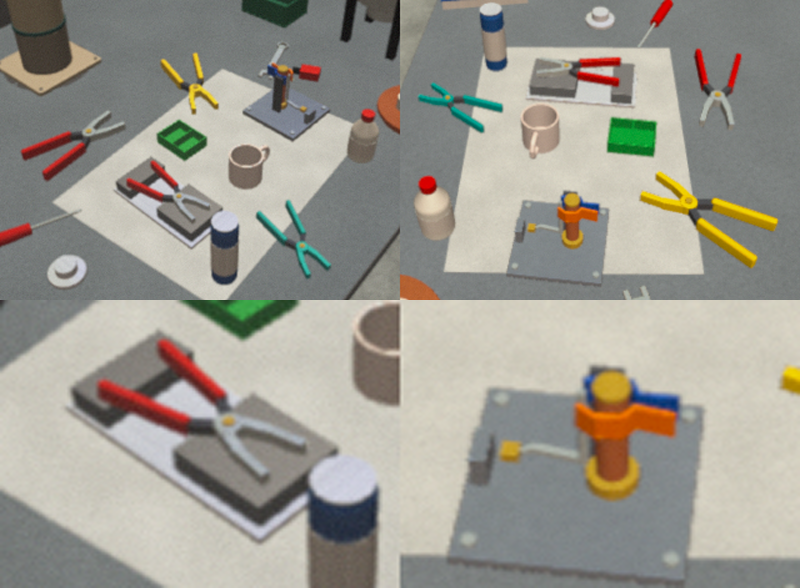

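Picture 1: the red pliers lie on the grey rest (scene px about 274,304), jaws to +x, with a blue-capped can beyond the rest. The stand is at scene px 368,231, with its ears towards -x. Next I measure from the clouds.

```bash
cat > m.py <<'E'
from h import *
def red(c):
    h=cv2.cvtColor(c,cv2.COLOR_RGB2HSV); return ((h[...,0]<5)|(h[...,0]>172))&(h[...,1]>170)&(h[...,2]>90)
def orange(c):
    h=cv2.cvtColor(c,cv2.COLOR_RGB2HSV); return (h[...,0]>=7)&(h[...,0]<15)&(h[...,1]>200)&(h[...,2]>150)
def blue(c):
    h=cv2.cvtColor(c,cv2.COLOR_RGB2HSV); return (h[...,0]>105)&(h[...,0]<120)&(h[...,1]>150)
if __name__=="__main__":
  for n in ["scene","side"]:
    im=dict(np.load(n+"0.npz")); P=cloud(im); c=im["color"]
    m=red(c)&(abs(P[...,0]-560)<120)&(abs(P[...,1]+145)<70)&(P[...,2]>25)
    p=P[m]; print(n,"handles",m.sum(),np.percentile(p,[1,50,99],axis=0).round(1).tolist())
    lab=cv2.connectedComponents(m.astype(np.uint8))[1]
    for l in range(1,lab.max()+1):
        q=P[lab==l]
        if len(q)<25: continue
        q=q[q[:,2]>np.percentile(q[:,2],40)]
        d=np.linalg.svd((q-q.mean(0))[:,:2])[2][0] if 0 else np.linalg.eigh(np.cov(q[:,:2].T))[1][:,1]
        d*=np.sign(d[0]); print("  comp",len(q),q.mean(0).round(1),"ang",round(np.arctan2(d[1],d[0]),3),"x",q[:,0].min().round(),q[:,0].max().round())
    R=(abs(P[...,0]-600)<160)&(abs(P[...,1]+150)<110)&(abs(P[...,2]-33)<8)&(~red(c))&(c.max(-1).astype(int)-c.min(-1)<30)
    q=P[R&(P[...,2]>31)&(P[...,2]<42)][:,:2].astype(np.float32); print("  block",len(q),[cv2.minAreaRect(q[q[:,0]>545]),cv2.minAreaRect(q[q[:,0]<530])])
    B=(abs(P[...,0]-630)<130)&(abs(P[...,1]-237)<110)&(P[...,2]>6)&(P[...,2]<18)
    print("  base",B.sum(),cv2.minAreaRect(P[B][:,:2].astype(np.float32)))
    T=(abs(P[...,0]-612)<60)&(abs(P[...,1]-237)<60)
    for nm,f in [("orange",orange),("blue",blue)]:
        q=P[f(c)&T&(P[...,2]>70)]; print("  ",nm,len(q),len(q) and np.percentile(q,[2,50,98],axis=0).round(1).tolist())
    q=P[T&(P[...,2]>116)&(P[...,2]<130)]; print("  pipetop",len(q),len(q) and np.percentile(q,[2,50,98],axis=0).round(1).tolist())
E
python3 m.py
```

```text
scene handles 201 [[524.2, -197.7, 44.3], [562.2, -184.6, 54.0], [604.7, -126.9, 57.8]]
  comp 56 [ 564.5 -136.6   55.3] ang -0.219 x 525.0 607.0
  comp 64 [ 561.9 -190.5   55.1] ang 0.129 x 524.0 606.0
  block 1146 [((632.0595703125, -159.0775909423828), (92.50138854980469, 143.7112274169922), 86.0159683227539), ((510.3008728027344, -153.82530212402344), (102.27116394042969, 38.96525573730469), 89.62870025634766)]
  base 1315 ((603.319091796875, 244.26202392578125), (185.98883056640625, 189.3932342529297), 6.683302402496338)
   orange 5 [[570.5, 243.9, 107.2], [603.4, 249.3, 112.5], [607.7, 259.0, 114.6]]
   blue 14 [[554.7, 223.2, 94.8], [566.3, 236.7, 107.9], [582.8, 240.1, 114.6]]
  pipetop 43 [[579.0, 226.2, 116.4], [589.2, 238.1, 121.4], [599.7, 250.6, 123.8]]
side handles 389 [[523.7, -192.6, 37.5], [562.9, -140.2, 49.0], [606.1, -120.2, 55.3]]
  comp 111 [ 563.8 -183.9   51.4] ang 0.152 x 523.0 604.0
  comp 122 [ 565.6 -130.6   51.4] ang -0.188 x 525.0 607.0
  block 794 [((627.3610229492188, -155.23052978515625), (155.56259155273438, 92.66419219970703), 0.34784576296806335), ((511.8731384277344, -148.99136352539062), (101.58998107910156, 36.27068328857422), 89.46504211425781)]
  base 3492 ((597.0227661132812, 227.73020935058594), (188.81155395507812, 217.96270751953125), 82.36409759521484)
   orange 236 [[552.4, 249.2, 74.6], [580.8, 255.3, 101.0], [608.1, 261.5, 112.0]]
   blue 46 [[553.0, 228.5, 93.1], [564.7, 240.0, 108.2], [604.5, 242.3, 113.1]]
  pipetop 113 [[578.6, 227.8, 117.3], [590.0, 241.3, 121.3], [600.9, 251.9, 123.8]]
```

```bash
python3 -m crank '[[[0,0,0,0,0,0.92],[0,0,0,0,0,0.92],[0,0,0,0,0,0.92],[0,0,0,0,0,0.92],[0.8,-1,0,0,0,0],[0.8,-1,0,0,0,0],[0.8,-1,0,0,0,0],[0.8,-1,0,0,0,0],[0.8,-1,0,0,0,0],[0.8,-1,0,0,0,0],[0.8,-1,0,0,0,0],[0.8,-1,0,0,0,0]]]' -1; python3 -m crank '[[[0.8,-1,0,0,0,0],[0.8,-1,0,0,0,0],[0.8,-1,0,0,0,0],[0.8,-1,0,0,0,0],[0.7,-1,0.2,0,0,0],[0.7,-1,0.2,0,0,0],[0.5,-0.5,0.5,0,0,0],[0,0,0,0,0,0]]]'
```

```text
clock: 1.6
eef_pos: [427.9, -383.1, 229.9]
tool_rot: [3.131, 0.003, -0.074]
force: [-0.4, -0.8, -0.2]
width: 85.6
clock: 2.27
eef_pos: [610.2, -178.3, 201.7]
tool_rot: [3.136, -0.007, -0.06]
force: [-1.1, 0.9, -1.1]
width: 85.1
```

```bash
python3 - <<'E'
from m import *
im=ctrl.get_image("wrist"); save(im,"w1.png"); print("cam",-im["R"].T@im["t"],im["R"][2])
np.savez("w1.npz",**im); P=cloud(im); c=im["color"]
m=red(c)&(P[...,2]>30)&(P[...,2]<70); lab=cv2.connectedComponents(m.astype(np.uint8))[1]
for l in range(1,lab.max()+1):
    q=P[lab==l]
    if len(q)<60: continue
    q=q[q[:,2]>np.median(q[:,2])-3]
    r=cv2.minAreaRect(q[:,:2].astype(np.float32)); print(len(q),q.mean(0).round(1),r)
m=(abs(P[...,2]-35)<4)&(c.max(-1).astype(int)-c.min(-1)<30)
q=P[m]; print(len(q),np.percentile(q,[1,50,99],axis=0).round(1).tolist())
print(ctrl.read_state()["eef_pos"],ctrl.read_state()["tool_rot"])
E
```

```text
cam [ 689.88860639 -182.37740813  345.77366545] [-0.30940502  0.01383057 -0.95082977]
704 [ 564.1 -189.    55.8] ((562.806396484375, -188.84886169433594), (85.22454833984375, 8.62438678741455), 8.764872550964355)
718 [ 565.  -136.2   55.7] ((564.018310546875, -135.59205627441406), (8.833319664001465, 84.7903823852539), 79.08881378173828)
13056 [[493.6, -405.1, 31.2], [644.5, -157.2, 35.9], [765.2, 32.2, 38.1]]
[ 609.53495333 -179.8974397   203.05757924] [ 3.13500477 -0.00738411 -0.06057097]
```

View pics/w1.png

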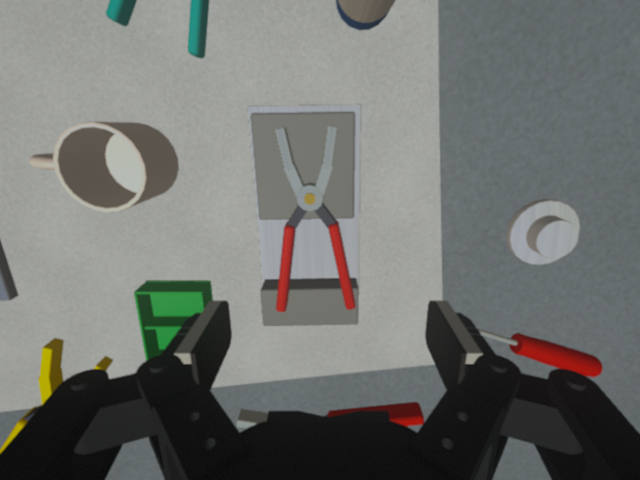

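Picture 2: pliers seen from above, pivot at px (310,198). Handles mid is (563.5,-162.5), yaw -0.02, so the grip point is (579.5,-163).

```bash
python3 -m crank '[[[-0.5,-0.3,0,0,0,-0.4],[-0.5,-0.25,0.5,0,0,0],[0,0,1,0,0,0],[0,0,1,0,0,0],[0,0,1,0,0,0],[0,0,0.5,0,0,0],[0,0,0,0,0,0]]]' -1
```

```text
clock: 2.9
eef_pos: [579.0, -175.0, 85.3]
tool_rot: [3.124, -0.015, -0.026]
force: [-0.4, -0.6, -0.4]
width: 85.0
```

```bash
python3 -m crank '[[[0,-0.4,0,0.15,-0.13,0],[0,0,0.6,0,0,0],[0,0,0.6,0,0,0],[0,0,0,0,0,0]]]' -1
```

```text
clock: 3.23
eef_pos: [580.7, -166.5, 53.7]
tool_rot: [3.14, -0.005, -0.033]
force: [-1.0, 0.1, -0.2]
width: 85.4
```

```bash
python3 -m crank '[[[0,-0.13,0,0,0,-0.1],[0,0,0.6,0,0,0],[0,0,0.5,0,0,0],[0,0,0,0,0,0]]]' -1; python3 - <<'E'
from m import *
im=ctrl.get_image("wrist"); save(im,"w2.png")
E
```

```text
clock: 3.57
eef_pos: [585.7, -163.2, 26.9]
tool_rot: [3.138, -0.015, -0.021]
force: [-0.2, 0.5, 0.1]
width: 85.6
```

View pics/w2.png

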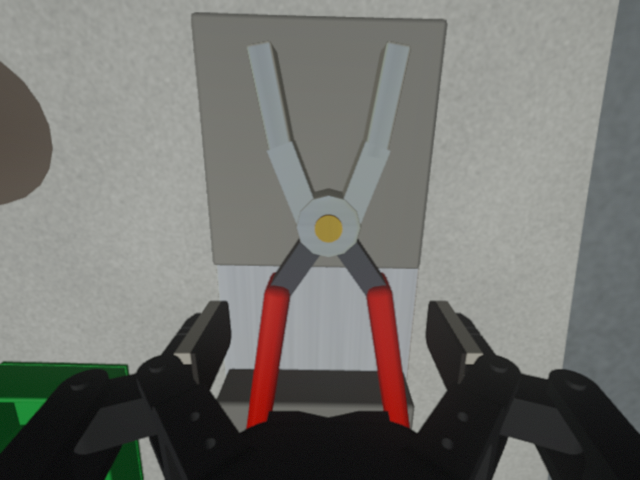

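Picture 3: pads at columns 228 and 428 straddle the handles evenly, pivot at px (328,228). Correct x, then close to a light squeeze.

```bash
python3 -m crank '[[[-0.2,0,0.1,0,-0.1,0],[0,0,0,0,0,0]]]' -1;  python3 -m crank '[[[0,0,0,0,0,0],[0,0,0,0,0,0],[0,0,0,0,0,0],[0,0,0,0,0,0],[0,0,0,0,0,0],[0,0,0,0,0,0]]]' -0.36
```

```text
clock: 3.78
eef_pos: [580.8, -163.5, 26.5]
tool_rot: [3.138, -0.007, -0.021]
force: [-0.8, 0.4, 0.5]
width: 85.1
clock: 4.28
eef_pos: [581.6, -163.8, 29.1]
tool_rot: [3.137, -0.009, -0.021]
force: [-0.9, 0.0, -2.0]
width: 57.8
```

```bash
python3 -m crank '[[[0,0,0,0,0,0],[0,0,0,0,0,0],[0,0,0,0,0,0]]]' -0.31;  python3 -m crank '[[[0,0,-0.3,0,0,0],[0,0,-0.6,0,0,0],[0,0,-1,0,0,0],[0,0,-1,0,0,0],[0,0,-1,0,0,0],[0,0,-1,0,0,0],[0,0,0,0,0,0],[0,0,0,0,0,0]]]'; python3 - <<'E'
from m import *
im=ctrl.get_image("wrist"); save(im,"w3.png"); np.savez("w3.npz",**im); P=cloud(im); c=im["color"]
e=ctrl.read_state()["eef_pos"]; print(e)
m=red(c)&(abs(P[...,2]-e[2]-20)<25)&(P[...,2]>80); lab=cv2.connectedComponents(m.astype(np.uint8))[1]
for l in range(1,lab.max()+1):
    q=P[lab==l]
    if len(q)<60: continue
    q=q[q[:,2]>np.median(q[:,2])-3]
    print(len(q),q.mean(0).round(1),cv2.minAreaRect(q[:,:2].astype(np.float32)))
h=cv2.cvtColor(c,cv2.COLOR_RGB2HSV)
m=(P[...,2]>e[2]-20)&(P[...,2]<e[2]+45)&(h[...,1]<120)&(P[...,0]>e[0]+40); q=P[m]; print(np.percentile(q,[1,50,99],axis=0).round(1).tolist())
q=q[q[:,0]>np.percentile(q[:,0],99.5)-8]; print("tips",np.percentile(q,[0,50,100],axis=0).round(1).tolist())
E
```

```text
clock: 4.53
eef_pos: [581.6, -163.9, 29.1]
tool_rot: [3.137, -0.009, -0.021]
force: [-0.4, 0.8, -0.4]
width: 55.7
clock: 5.2
eef_pos: [578.0, -162.6, 183.4]
tool_rot: [3.138, -0.004, -0.022]
force: [-0.3, 1.5, -2.9]
width: 55.7
[ 578.63966724 -162.86477846  183.6709599 ]
3229 [ 573.5 -140.   209.8] ((569.5537109375, -139.14837646484375), (9.93525505065918, 69.02440643310547), 81.05618286132812)
3182 [ 572.3 -184.8  209.8] ((568.1211547851562, -185.5298614501953), (69.3514175415039, 9.7440824508667), 6.39463996887207)
[[619.4, -186.7, 194.5], [654.8, -163.5, 206.2], [687.0, -143.1, 208.7]]
tips [[679.4, -188.7, 192.4], [683.5, -149.9, 205.7], [688.4, -141.6, 207.8]]
```

View pics/w3.png

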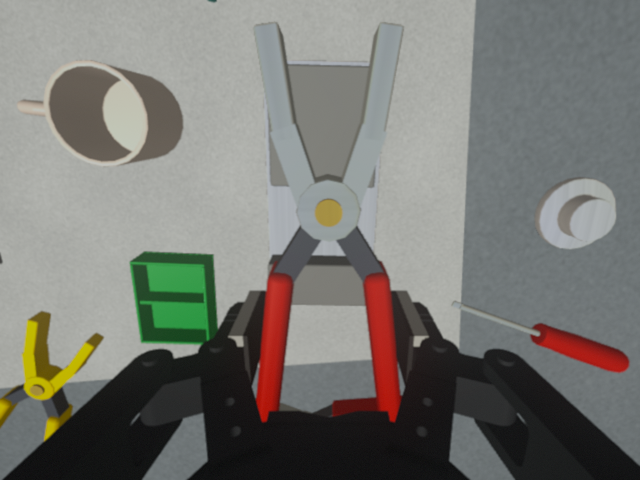

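Picture 4: pliers held straight and level (pivot px 328,212), jaws wide. TCP to pliers mid-height is about +16 mm. Carry to a look position over the ears.

```bash
python3 -m crank '[[[-0.2,-0.5,0,0,0,0],[-0.35,-1,0,0,0,0],[-0.35,-1,0,0,0,0],[-0.35,-1,0,0,0,0],[-0.35,-1,0,0,0,0],[-0.35,-1,0,0,0,0],[-0.35,-1,0,0,0,0],[-0.35,-1,0,0,0,0],[-0.35,-1,0,0,0,0],[-0.35,-1,0,0,0,0],[-0.35,-1,0,0,0,0],[-0.35,-1,0,0,0,0]]]'; python3 -m crank '[[[-0.35,-0.9,0,0,0,0],[-0.3,-0.6,0,0,0,0],[0,0,0,0,0,0],[0,0,0,0,0,0]]]'
```

```text
clock: 6.25
eef_pos: [454.5, 187.3, 167.4]
tool_rot: [3.125, 0.016, -0.041]
force: [-0.0, 0.2, -1.4]
width: 56.1
clock: 6.58
eef_pos: [428.7, 243.0, 162.1]
tool_rot: [3.124, 0.026, -0.027]
force: [-0.1, -1.0, -1.7]
width: 55.9
```

```bash
cat > look.py <<'E'
from m import *
import sys
def look(name):
    im=ctrl.get_image("wrist"); save(im,name+".png"); np.savez(name+".npz",**im); P=cloud(im); c=im["color"]
    s=ctrl.read_state(); e=s["eef_pos"]; print("tcp",e.round(1),s["tool_rot"].round(3))
    for nm,f in [("orange",orange),("blue",blue)]:
        m=f(c)&(P[...,2]>85)&(P[...,2]<135)&(abs(P[...,1]-240)<60); q=P[m]
        if len(q)<10: print(nm,len(q)); continue
        t=q[q[:,2]>np.percentile(q[:,2],70)-3]
        ear=t[t[:,0]<np.percentile(t[:,0],1)+18]
        print(nm,len(q),np.percentile(t,[1,50,99],axis=0).round(1).tolist(),"ear",np.percentile(ear,[1,50,99],axis=0).round(1).tolist())
        if len(ear)>20: print("   rect",cv2.minAreaRect(ear[:,:2].astype(np.float32)))
    q=P[(P[...,2]>117)&(P[...,2]<126)&(abs(P[...,0]-590)<25)&(abs(P[...,1]-240)<25)]
    if len(q)>20: print("pipetop",cv2.minEnclosingCircle(q[:,:2].astype(np.float32)),np.median(q,0))
    q=P[(abs(P[...,2]-12)<4)&(abs(P[...,0]-600)<110)&(abs(P[...,1]-238)<85)&((c[...,2].astype(int)-c[...,0])>0)]
    if len(q)>50: print("base",cv2.minAreaRect(q[:,:2].astype(np.float32)))
    return im,P
if __name__=="__main__": look(sys.argv[1])
E
python3 look.py w4
```

```text
tcp [428.5 243.1 162. ] [ 3.125  0.027 -0.027]
orange 38 [[547.5, 247.7, 110.3], [553.0, 250.0, 112.1], [562.4, 253.2, 114.1]] ear [[547.5, 247.7, 110.3], [553.0, 250.0, 112.1], [562.4, 253.2, 114.1]]
   rect ((554.9765014648438, 249.43397521972656), (2.2017099857330322, 16.110713958740234), 69.39744567871094)
blue 267 [[545.7, 236.2, 110.9], [554.4, 237.8, 112.8], [562.4, 239.5, 114.9]] ear [[545.7, 236.2, 110.9], [554.4, 237.8, 112.8], [562.4, 239.5, 114.9]]
   rect ((553.98779296875, 237.81005859375), (2.9377264976501465, 17.250043869018555), 88.38166046142578)
base ((561.6096801757812, 240.32095336914062), (149.87950134277344, 56.831512451171875), 87.4372329711914)
```

View pics/w4.png

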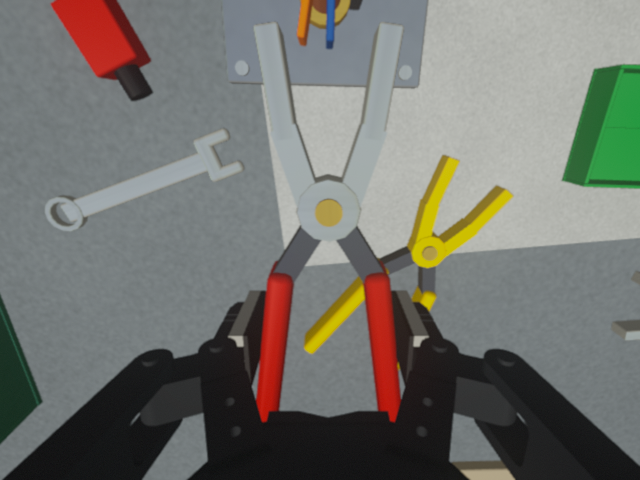

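Picture 5: the ears are ahead of the jaw tips (orange px 305,25; blue px 331,25), and the stand's yaw is about -0.04. Blue outer face y≈236, orange outer end ≈254, free ends x≈546. Back off, straighten, descend.

```bash
python3 -m crank '[[[-0.9,-0.1,0,0.16,0.26,0.12],[-0.2,-0.1,0,0,0,0],[0,0,0.6,0,0,0],[0,0,0.6,0,0,0],[0,0,0.6,0,0,0],[0,0,0,0,0,0],[0,0,0,0,0,0]]]'; python3 look.py w5
```

```text
clock: 7.22
eef_pos: [396.8, 240.4, 105.3]
tool_rot: [3.135, -0.0, -0.054]
force: [-0.2, 0.3, -1.0]
width: 55.9
tcp [396.8 240.2 105.4] [ 3.135 -0.    -0.054]
orange 0
blue 0
base ((537.968505859375, 249.17214965820312), (50.09699249267578, 162.18190002441406), 12.431197166442871)
```

```bash
python3 -m crank '[[[0,-0.34,0.35,0.05,0,-0.12],[0,0,0.4,0,0,0],[0,0,0,0,0,0],[0,0,0,0,0,0]]]'
```

```text
clock: 7.6
eef_pos: [400.6, 252.3, 83.8]
tool_rot: [-3.138, -0.005, -0.042]
force: [-1.0, 0.2, -0.8]
width: 56.0
```

```bash
python3 -m crank '[[[0.4,0,0,0,0,0],[0.4,0,0,0,0,0],[0.2,0,0,0,0,0],[0,0,0,0,0,0]]]'; python3 look.py w6
```

```text
clock: 7.93
eef_pos: [433.0, 252.7, 85.7]
tool_rot: [-3.136, -0.007, -0.04]
force: [0.4, -1.2, -2.1]
width: 56.3
tcp [432.4 252.7  85.7] [-3.137 -0.007 -0.04 ]
orange 0
blue 267 [[545.4, 236.5, 107.5], [546.0, 238.5, 111.5], [547.2, 239.9, 113.8]] ear [[545.4, 236.5, 107.5], [546.0, 238.5, 111.5], [547.2, 239.9, 113.8]]
   rect ((546.3072509765625, 238.26385498046875), (3.5204992294311523, 1.9270952939987183), 81.53572845458984)
base ((554.9711303710938, 240.49462890625), (149.7595672607422, 43.56920623779297), 87.43972778320312)
```

View pics/w6.png

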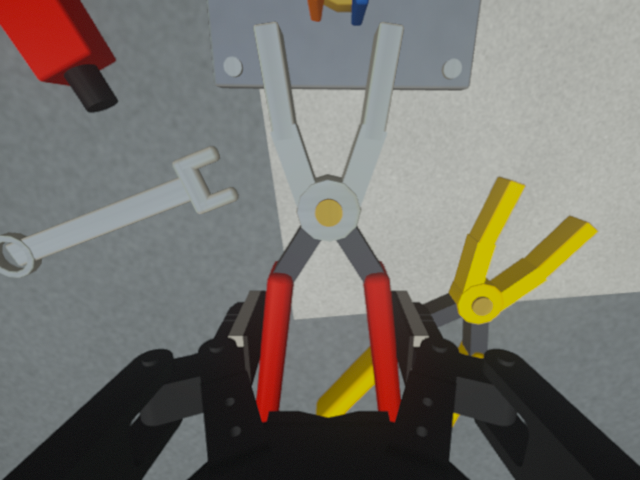

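Picture 6: the tips are at the ear ends (row ~22). Ears' outer edges are at px 308 and 366, jaw inner edges at 281 and 378, so I shift ~2 mm to -y and advance ~17 mm.

```bash
python3 -m crank '[[[0.05,0.08,0.05,0,0,0],[0.2,0,0,0,0,0],[0.2,0,0,0,0,0],[0.12,0,0,0,0,0],[0,0,0,0,0,0],[0,0,0,0,0,0]]]'; python3 look.py w7
```

```text
clock: 8.48
eef_pos: [449.7, 249.0, 84.4]
tool_rot: [-3.137, -0.005, -0.039]
force: [0.5, -0.7, -1.1]
width: 56.0
tcp [449.7 249.   84.4] [-3.137 -0.005 -0.039]
orange 90 [[547.7, 247.5, 111.2], [553.6, 249.9, 112.7], [563.4, 253.7, 113.8]] ear [[547.7, 247.5, 111.2], [553.6, 249.9, 112.7], [563.4, 253.7, 113.8]]
   rect ((555.7713012695312, 250.7913360595703), (3.6164753437042236, 16.562519073486328), 78.67166900634766)
blue 899 [[545.9, 235.9, 110.7], [554.8, 237.8, 112.8], [563.2, 239.7, 114.6]] ear [[545.9, 235.9, 110.7], [554.8, 237.8, 112.8], [563.2, 239.7, 114.6]]
   rect ((554.748779296875, 237.7449493408203), (3.5880043506622314, 18.008771896362305), 87.32842254638672)
base ((563.1819458007812, 239.86282348632812), (149.822265625, 59.55033874511719), 87.41017150878906)
```

```bash
python3 - <<'E'
import cv2
from h import *
im=cv2.imread("pics/w7.png"); a=cv2.resize(im[0:150,240:420],(720,600),interpolation=cv2.INTER_CUBIC); cv2.imwrite("pics/v7.png",a)
E
```

```text
(no output)
```

View pics/v7.png

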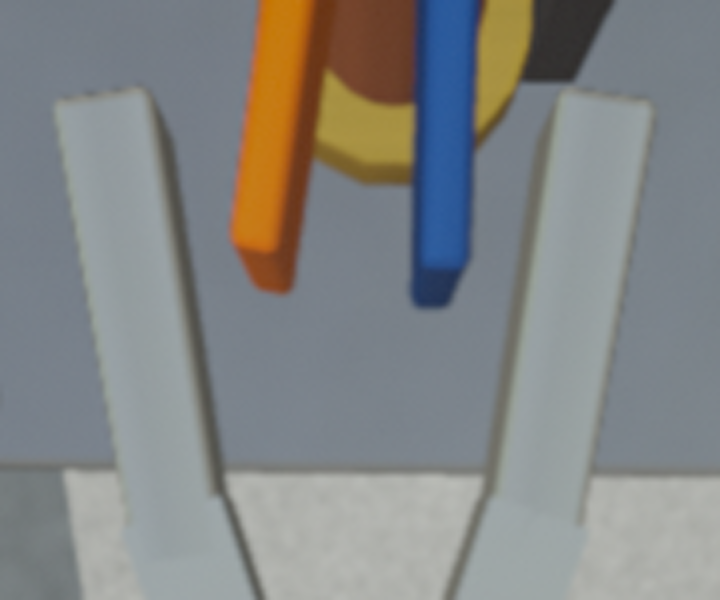

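Picture 7 (crop): both ears lie between the jaws. The blue outer edge has about 4 mm to the right jaw, the orange about 3.6 mm to the left. Close stepwise, measuring ear and jaw edges numerically.

```bash
cat > e.py <<'E'
from look import *
def meas(name):
    im=ctrl.get_image("wrist"); save(im,name+".png"); c=im["color"]; P=cloud(im); s=ctrl.read_state()
    h=cv2.cvtColor(c,cv2.COLOR_RGB2HSV)
    o=(h[...,0]>=6)&(h[...,0]<17)&(h[...,1]>200)&(h[...,2]>90); b=(h[...,0]>104)&(h[...,0]<122)&(h[...,1]>150)
    steel=(h[...,1]<40)&(h[...,2]>110)&(P[...,2]>95)
    print("t",round(s["clock"],2),"tcp",s["eef_pos"].round(1),"yaw",round(s["tool_rot"][2],3),"F",s["force"].round(1),"W",round(s["width"],1))
    for r in [30,45,58]:
        x=np.arange(250,410); ox=x[o[r,250:410]]; bx=x[b[r,250:410]]
        if len(ox)<2 or len(bx)<2: print(r,"none",len(ox),len(bx)); continue
        sx=x[steel[r,250:410]]; L=sx[sx<ox.min()]; Rr=sx[sx>bx.max()]
        print(r,"jawL",L.max() if len(L) else 0,"orange",ox.min(),ox.max(),"blue",bx.min(),bx.max(),"jawR",Rr.min() if len(Rr) else 0)
    m=b&(P[...,2]>105)&(P[...,2]<120); q=P[m]; m2=o&(P[...,2]>105)&(P[...,2]<120); 
    e=q[q[:,0]<np.percentile(q[:,0],2)+10]; print("blue end",np.percentile(q[:,0],2).round(1),"y",np.median(e[:,1]).round(2), "orange y",np.median(P[m2][:,1]).round(2) if m2.sum()>5 else None,m2.sum())
if __name__=="__main__": meas(sys.argv[1])
E
python3 e.py e0; python3 -m crank '[[[0,0,0,0,0,0],[0,0,0,0,0,0],[0,0,0,0,0,0],[0,0,0,0,0,0]]]' -0.15; python3 e.py e1
```

```text
t 8.58 tcp [449.5 249.1  84.4] yaw -0.039 F [-0.1  0.5 -2.2] W 55.8
30 jawL 278 orange 302 314 blue 345 357 jawR 376
45 jawL 280 orange 300 312 blue 345 356 jawR 371
58 jawL 282 orange 299 309 blue 344 356 jawR 373
blue end 546.0 y 238.1 orange y 249.83 342
clock: 8.92
eef_pos: [448.4, 249.3, 84.3]
tool_rot: [-3.137, -0.004, -0.038]
force: [-0.4, -0.1, -1.5]
width: 49.4
t 8.97 tcp [448.4 249.3  84.3] yaw -0.038 F [-0.6 -0.2 -1.9] W 49.2
30 jawL 289 orange 302 314 blue 346 358 jawR 366
45 jawL 291 orange 300 311 blue 345 357 jawR 363
58 jawL 299 orange 302 308 blue 345 357 jawR 362
blue end 546.0 y 238.15 orange y 249.91 313
```

```bash
python3 -m crank '[[[0,-0.015,0,0,0,0],[0,0,0,0,0,0],[0,0,0,0,0,0]]]' -0.1; python3 e.py e2
```

```text
clock: 9.22
eef_pos: [448.3, 249.8, 84.3]
tool_rot: [-3.137, -0.004, -0.038]
force: [0.2, -0.8, -1.7]
width: 47.1
t 9.27 tcp [448.3 249.8  84.3] yaw -0.038 F [ 0.4 -0.6 -0.8] W 47.2
30 jawL 292 orange 304 316 blue 347 360 jawR 363
45 jawL 294 orange 302 313 blue 347 359 jawR 362
58 jawL 295 orange 304 306 blue 347 359 jawR 361
blue end 546.0 y 238.17 orange y 250.01 317
```

```bash
python3 -m crank '[[[0,0.015,0,0,0,0],[0,0,0,0,0,0],[0,0,0,0,0,0]]]' -0.06; python3 e.py e3; python3 -m crank '[[[0,0.02,0,0,0,0],[0,0,0,0,0,0],[0,0,0,0,0,0]]]' -0.02; python3 e.py e4
```

```text
clock: 9.52
eef_pos: [448.3, 249.4, 84.3]
tool_rot: [-3.137, -0.004, -0.038]
force: [-0.1, 0.1, -2.4]
width: 45.6
t 9.57 tcp [448.3 249.3  84.3] yaw -0.038 F [-0.  -0.5 -1.9] W 45.3
30 jawL 295 orange 303 314 blue 346 358 jawR 361
45 jawL 296 orange 300 312 blue 346 358 jawR 360
58 none 1 13
blue end 546.0 y 238.12 orange y 249.95 327
clock: 9.82
eef_pos: [448.2, 249.1, 84.3]
tool_rot: [-3.137, -0.004, -0.037]
force: [0.8, 0.5, -0.8]
width: 43.8
t 9.87 tcp [448.2 249.1  84.3] yaw -0.037 F [ 0.6 -0.4 -2.8] W 43.8
30 jawL 297 orange 302 314 blue 346 357 jawR 359
45 jawL 297 orange 300 311 blue 345 357 jawR 359
58 none 0 12
blue end 546.0 y 238.16 orange y 249.97 336
```

```bash
python3 -m crank '[[[0,0.02,0,0,0,0],[0,0,0,0,0,0],[0,0,0,0,0,0]]]' 0.02; python3 e.py e5; python3 -m crank '[[[0,0.025,0,0,0,0],[0,0,0,0,0,0],[0,0,0,0,0,0]]]' 0.05; python3 e.py e6
```

```text
clock: 10.12
eef_pos: [447.8, 248.7, 84.3]
tool_rot: [-3.137, -0.003, -0.037]
force: [-1.1, 0.3, -1.3]
width: 42.3
t 10.17 tcp [447.8 248.7  84.3] yaw -0.037 F [-0.1  0.7 -1.4] W 42.6
30 jawL 299 orange 302 313 blue 345 356 jawR 359
45 jawL 298 orange 300 311 blue 344 356 jawR 358
58 none 0 12
blue end 546.0 y 238.16 orange y 249.72 332
clock: 10.42
eef_pos: [447.4, 248.1, 84.3]
tool_rot: [-3.137, -0.003, -0.036]
force: [0.2, 0.3, -0.9]
width: 41.3
t 10.47 tcp [447.4 248.   84.3] yaw -0.036 F [ 0.3  0.8 -0.8] W 41.2
30 jawL 301 orange 303 315 blue 343 354 jawR 356
45 jawL 299 orange 302 312 blue 342 354 jawR 356
58 none 0 11
blue end 546.0 y 238.13 orange y 248.54 333
```

```bash
python3 -m crank '[[[0,0.02,0,0,0,0],[0,0,0,0,0,0],[0,0,0,0,0,0]]]' 0.08; python3 e.py e7; python3 -m crank '[[[0,0.02,0,0,0,0],[0,0,0,0,0,0],[0,0,0,0,0,0]]]' 0.1; python3 e.py e8
```

```text
clock: 10.72
eef_pos: [447.1, 247.5, 84.4]
tool_rot: [-3.136, -0.002, -0.036]
force: [-1.3, 1.0, -1.2]
width: 39.4
t 10.77 tcp [447.1 247.4  84.4] yaw -0.036 F [-0.7  0.8  0.1] W 39.7
30 jawL 302 orange 305 316 blue 341 352 jawR 354
45 jawL 301 orange 304 315 blue 340 351 jawR 354
58 none 0 11
blue end 546.0 y 238.09 orange y 247.47 325
clock: 11.02
eef_pos: [446.9, 247.0, 84.5]
tool_rot: [-3.136, -0.002, -0.036]
force: [-2.1, 0.7, -0.4]
width: 38.9
t 11.07 tcp [446.9 247.   84.5] yaw -0.036 F [-1.1  1.1 -1.4] W 38.9
30 jawL 303 orange 306 317 blue 340 351 jawR 353
45 jawL 302 orange 305 316 blue 339 350 jawR 352
58 none 0 6
blue end 546.1 y 238.03 orange y 246.75 327
```

```bash
python3 -m crank '[[[0,0.015,0,0,0,0],[0,0,0,0,0,0],[0,0,0,0,0,0]]]' 0.13; python3 e.py e9; python3 -m crank '[[[0,0.015,0,0,0,0],[0,0,0,0,0,0],[0,0,0,0,0,0]]]' 0.15; python3 e.py e10
```

```text
clock: 11.32
eef_pos: [446.6, 246.2, 84.4]
tool_rot: [-3.137, -0.002, -0.036]
force: [-1.1, 0.0, -0.4]
width: 37.7
t 11.37 tcp [446.6 246.3  84.4] yaw -0.036 F [-0.8  0.1 -0.8] W 37.7
30 jawL 305 orange 308 319 blue 338 348 jawR 350
45 jawL 304 orange 307 317 blue 337 347 jawR 350
58 none 0 2
blue end 546.0 y 238.02 orange y 245.55 331
clock: 11.62
eef_pos: [446.3, 245.7, 84.3]
tool_rot: [-3.137, -0.001, -0.036]
force: [-0.7, 0.9, -0.8]
width: 36.6
t 11.67 tcp [446.3 245.7  84.2] yaw -0.036 F [-1.9  0.6 -0.3] W 37.2
30 jawL 306 orange 309 320 blue 336 346 jawR 348
45 jawL 306 orange 308 319 blue 335 346 jawR 348
58 none 0 0
blue end 546.0 y 237.94 orange y 244.66 349
```

```bash
python3 -m crank '[[[0,0.012,0,0,0,0],[0,0,0,0,0,0],[0,0,0,0,0,0]]]' 0.17; python3 e.py e11
```

```text
clock: 11.92
eef_pos: [446.2, 245.1, 84.2]
tool_rot: [-3.137, -0.001, -0.036]
force: [-1.9, -0.1, -0.7]
width: 36.0
t 11.97 tcp [446.1 245.1  84.2] yaw -0.036 F [-1.7  0.7  0.2] W 36.2
30 jawL 308 orange 310 321 blue 334 344 jawR 346
45 jawL 307 orange 310 320 blue 334 344 jawR 347
58 none 0 0
blue end 546.0 y 237.86 orange y 243.63 349
```

```bash
python3 -m crank '[[[0,0.008,0,0,0,0],[0,0,0,0,0,0],[0,0,0,0,0,0]]]' 0.18; python3 e.py e12
```

```text
clock: 12.22
eef_pos: [446.5, 244.8, 84.2]
tool_rot: [-3.137, -0.001, -0.036]
force: [-0.7, 0.7, -1.3]
width: 35.4
t 12.27 tcp [446.5 244.8  84.2] yaw -0.036 F [-0.9  0.1 -1.8] W 35.4
30 jawL 308 orange 311 322 blue 333 343 jawR 345
45 jawL 308 orange 311 321 blue 333 343 jawR 346
58 none 0 0
blue end 546.0 y 237.83 orange y 243.03 340
```

```bash
python3 -m crank '[[[0,0.006,0,0,0,0],[0,0,0,0,0,0],[0,0,0,0,0,0]]]' 0.19; python3 e.py e13
```

```text
clock: 12.52
eef_pos: [446.8, 244.4, 84.1]
tool_rot: [-3.137, -0.002, -0.036]
force: [-0.6, 0.7, -2.0]
width: 35.1
t 12.57 tcp [446.8 244.4  84.1] yaw -0.036 F [-0.5 -0.3 -1.6] W 35.0
30 jawL 309 orange 312 323 blue 332 342 jawR 345
45 jawL 309 orange 311 322 blue 332 342 jawR 345
58 none 0 1
blue end 546.1 y 237.81 orange y 242.45 341
```

```bash
python3 -m crank '[[[0,0.006,0,0,0,0],[0,0,0,0,0,0],[0,0,0,0,0,0]]]' 0.2; python3 e.py e14
```

```text
clock: 12.82
eef_pos: [447.6, 243.9, 84.2]
tool_rot: [-3.137, -0.003, -0.037]
force: [0.7, 0.6, -1.4]
width: 34.9
t 12.87 tcp [447.7 243.9  84.2] yaw -0.037 F [-0.4 -0.7 -2. ] W 34.8
30 jawL 312 orange 315 326 blue 330 340 jawR 343
45 jawL 312 orange 315 325 blue 330 340 jawR 344
58 jawL 311 orange 315 325 blue 330 339 jawR 344
blue end 546.0 y 237.84 orange y 240.92 340
```

The orange jumped 1.5 mm for 0.2 mm of squeeze, so it snapped. Release slightly and check that it stays.

```bash
python3 -m crank '[[[0,0,0,0,0,0],[0,0,0,0,0,0],[0,0,0,0,0,0]]]' 0.1; python3 e.py e15;  python3 -m crank '[[[0,0,0,0,0,0],[0,0,0,0,0,0],[0,0,0,0,0,0]]]' -0.1; python3 -m crank '[[[0,0,0,0,0,0],[0,0,0,0,0,0],[0,0,0,0,0,0],[0,0,0,0,0,0]]]' -0.29; python3 e.py e16; python3 - <<'E'
import cv2
im=cv2.imread("pics/e16.png"); a=cv2.resize(im[0:150,240:420],(720,600),interpolation=cv2.INTER_CUBIC); cv2.imwrite("pics/v8.png",a)
E
```

```text
clock: 13.12
eef_pos: [448.2, 243.7, 84.3]
tool_rot: [-3.137, -0.004, -0.038]
force: [0.1, 0.0, -1.9]
width: 38.3
t 13.17 tcp [448.2 243.7  84.3] yaw -0.038 F [-0.6  0.5 -1.5] W 38.4
30 jawL 305 orange 314 325 blue 329 339 jawR 350
45 jawL 306 orange 314 325 blue 329 339 jawR 350
58 jawL 306 orange 315 324 blue 329 339 jawR 349
blue end 546.2 y 237.84 orange y 241.12 379
clock: 13.42
eef_pos: [448.2, 243.7, 84.3]
tool_rot: [-3.137, -0.004, -0.038]
force: [0.0, 0.0, -1.5]
width: 47.3
clock: 13.75
eef_pos: [448.2, 243.7, 84.3]
tool_rot: [-3.137, -0.004, -0.038]
force: [-0.8, -0.3, -1.8]
width: 55.3
t 13.8 tcp [448.2 243.7  84.3] yaw -0.038 F [-0.4  0.3 -2.8] W 54.8
30 jawL 280 orange 314 325 blue 330 339 jawR 374
45 jawL 282 orange 322 325 blue 329 339 jawR 373
58 jawL 284 orange 315 325 blue 329 339 jawR 355
blue end 546.0 y 237.83 orange y 241.0 309
```

View pics/v8.png

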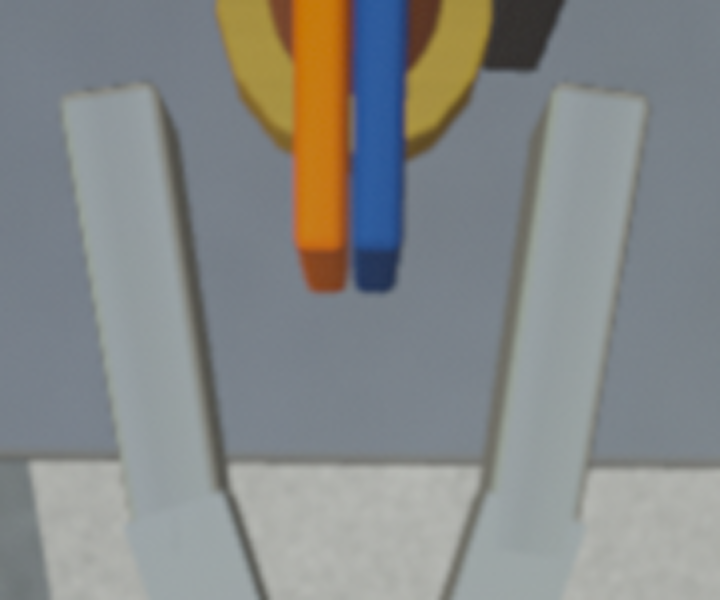

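Picture 8: the ears are parallel and touching at px ~(330,250) of the crop, still shut with the jaws wide. Retreat, raise, carry back.

```bash
python3 -m crank '[[[-0.4,0,0,0,0,0],[-0.5,0,0,0,0,0],[-0.5,0,0,0,0,0],[-0.4,0,-0.1,0,0,0],[0,0,-0.5,0,0,0],[0,0,-1,0,0,0],[0,0,-1,0,0,0],[0,0,-1,0,0,0],[0,0,-0.3,0,0,0],[0,0,0,0,0,0]]]' -0.31
```

```text
clock: 14.63
eef_pos: [390.2, 244.4, 204.7]
tool_rot: [-3.14, -0.001, -0.038]
force: [0.3, -0.0, -0.9]
width: 56.2
```

```bash
python3 -m crank '[[[0.2,0.5,0,0,0,0],[0.4,1,0,0,0,0],[0.4,1,0,0,0,0],[0.4,1,0,0,0,0],[0.4,1,0,0,0,0],[0.4,1,0,0,0,0],[0.4,1,0,0,0,0],[0.4,1,0,0,0,0],[0.4,1,0,0,0,0],[0.4,1,0,0,0,0],[0.4,1,0,0,0,0],[0.4,0.8,0,0,0,0]]]'; python3 -m crank '[[[0.4,0.8,0,0,0,0],[0.4,0.5,0,0,0,0],[0,0,0,0,0,0],[0,0,0,0,0,0]]]'
```

```text
clock: 15.63
eef_pos: [516.3, -105.1, 193.1]
tool_rot: [-3.134, 0.011, -0.02]
force: [0.5, -0.6, -1.9]
width: 55.5
clock: 15.97
eef_pos: [539.1, -155.5, 187.3]
tool_rot: [-3.138, 0.015, -0.031]
force: [-1.1, 1.3, -2.1]
width: 56.1
```

```bash
python3 -m crank '[[[0.7,0.15,0,0,0.14,-0.1],[0.7,0.1,0.3,0,0,0],[0,0,0.7,0,0,0],[0,0,1,0,0,0],[0,0,0.7,0,0,0],[0,0,0,0,0,0],[0,0,0,0,0,0]]]'; python3 - <<'E'
from m import *
im=ctrl.get_image("wrist"); save(im,"w8.png"); P=cloud(im); c=im["color"]
e=ctrl.read_state(); print(e["eef_pos"],e["tool_rot"])
m=red(c)&(abs(P[...,2]-e["eef_pos"][2]-24)<10); lab=cv2.connectedComponents(m.astype(np.uint8))[1]
for l in range(1,lab.max()+1):
    q=P[lab==l]
    if len(q)<300: continue
    q=q[q[:,2]>np.median(q[:,2])-3]; print(len(q),q.mean(0).round(1),cv2.minAreaRect(q[:,:2].astype(np.float32)))
E
```

```text
clock: 16.55
eef_pos: [578.0, -155.8, 98.6]
tool_rot: [-3.131, 0.008, -0.015]
force: [0.5, -0.6, -1.1]
width: 56.1
[ 577.62634547 -155.44777187   98.64681983] [-3.13095281  0.00849144 -0.01436732]
3182 [ 573.5 -133.6  125.3] ((569.3253173828125, -132.7683868408203), (9.932689666748047, 69.92684173583984), 81.61027526855469)
3147 [ 572.7 -178.3  124.7] ((568.6288452148438, -179.0074920654297), (69.35919189453125, 9.701495170593262), 6.65024995803833)
```

View pics/w8.png

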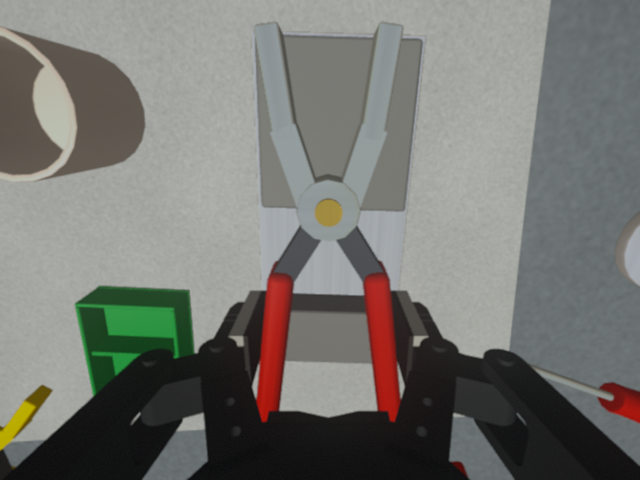

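Picture 9: still straight in the grip, with the rest below offset ~8 mm to the right. Correct and lower.

```bash
python3 -m crank '[[[0.12,0.28,0,-0.1,0.08,0.06],[0,0,0.6,0,0,0],[0,0,0.7,0,0,0],[0,0,0.4,0,0,0],[0,0,0,0,0,0],[0,0,0,0,0,0]]]'
```

```text
clock: 17.1
eef_pos: [587.7, -166.9, 54.4]
tool_rot: [3.135, -0.016, -0.021]
force: [0.4, -0.6, -1.5]
width: 56.0
```

```bash
python3 -m crank '[[[-0.2,-0.1,0,0.06,-0.15,0],[0,0,0.3,0,0,0],[0,0,0.2,0,0,0],[0,0,0,0,0,0],[0,0,0,0,0,0]]]'
```

```text
clock: 17.52
eef_pos: [583.7, -164.5, 41.9]
tool_rot: [3.141, -0.005, -0.021]
force: [-0.2, -1.3, -2.1]
width: 56.3
```

```bash
python3 -m crank '[[[-0.05,0,0.2,0,0,0],[0,0,0.15,0,0,0],[0,0,0,0,0,0],[0,0,0,0,0,0]]]'
```

```text
clock: 17.85
eef_pos: [582.2, -164.5, 30.4]
tool_rot: [3.141, -0.005, -0.021]
force: [0.1, -1.0, -1.6]
width: 56.2
```

```bash
python3 -m crank '[[[0,0,0.04,0,0,0],[0,0,0.04,0,0,0],[0,0,0,0,0,0],[0,0,0,0,0,0]]]'
```

```text
clock: 18.18
eef_pos: [582.7, -164.6, 29.6]
tool_rot: [3.141, -0.006, -0.021]
force: [-0.5, 0.8, -1.4]
width: 56.0
```

```bash
python3 -m crank '[[[0,0,0.08,0,0,0],[0,0,0,0,0,0],[0,0,0,0,0,0]]]'
```

```text
clock: 18.43
eef_pos: [583.9, -164.8, 28.6]
tool_rot: [3.14, -0.009, -0.021]
force: [0.1, 0.5, -1.8]
width: 55.8
```

```bash
python3 -m crank '[[[-0.03,0,0.1,0,-0.05,0],[0,0,0,0,0,0],[0,0,0,0,0,0]]]'
```

```text
clock: 18.68
eef_pos: [585.0, -165.0, 26.9]
tool_rot: [3.14, -0.007, -0.021]
force: [-0.2, 0.2, -1.0]
width: 55.8
```

```bash
python3 - <<'E'
from m import *
im=ctrl.get_image("wrist"); save(im,"w9.png"); P=cloud(im); c=im["color"]
e=ctrl.read_state(); print(e["eef_pos"])
m=red(c)&(abs(P[...,2]-53)<10); q=P[m]; print("handle top",np.median(q[:,2]))
h=cv2.cvtColor(c,cv2.COLOR_RGB2HSV)
m=(abs(P[...,2]-35)<6)&(P[...,0]>620)&(h[...,2]<130); print("block",np.median(P[m][:,2]),m.sum())
E
```

```text
[ 584.90527187 -165.01170324   26.73603689]
handle top 55.76076334972946
block 35.9275906134371 39647
```

The handle top is 20 mm above the block, so the pliers are seated. Let go and rise.

```bash
python3 -m crank '[[[0,0,0,0,0,0],[0,0,0,0,0,0],[0,0,0,0,0,0],[0,0,0,0,0,0],[0,0,0,0,0,0],[0,0,0,0,0,0]]]' -1; python3 -m crank '[[[0,0,-0.3,0,0,0],[0,0,-0.6,0,0,0],[0,0,-1,0,0,0],[0,0,-1,0,0,0],[0,0,-1,0,0,0],[0,0,-1,0,0,0],[0,0,-0.5,0,0,0],[0,0,0,0,0,0],[0,0,0,0,0,0]]]'; python3 - <<'E'
from m import *
im=ctrl.get_image("wrist"); save(im,"w10.png"); P=cloud(im); c=im["color"]
m=red(c)&(P[...,2]>30)&(P[...,2]<70); lab=cv2.connectedComponents(m.astype(np.uint8))[1]
for l in range(1,lab.max()+1):
    q=P[lab==l]
    if len(q)<60: continue
    q=q[q[:,2]>np.median(q[:,2])-3]; print(len(q),q.mean(0).round(1),cv2.minAreaRect(q[:,:2].astype(np.float32)))
for n in ["scene","side"]:
    im=ctrl.get_image(n); save(im,n+"1.png"); a=dict(np.load(n+"0.npz"))
    P=cloud(im)
    for nm,f in [("orange",orange),("blue",blue)]:
        q=P[f(im["color"])&(abs(P[...,0]-590)<60)&(abs(P[...,1]-237)<60)&(P[...,2]>70)]; print(n,nm,len(q),len(q) and np.percentile(q,[2,50,98],axis=0).round(1).tolist())
    q=P[(abs(P[...,0]-612)<60)&(abs(P[...,1]-237)<60)&(P[...,2]>116)&(P[...,2]<130)]; print("  pipetop",len(q),np.percentile(q,[2,50,98],axis=0).round(1).tolist())
a=cv2.imread("pics/w10.png");b=cv2.imread("pics/side1.png")
cv2.imwrite("pics/v10.png",np.hstack([cv2.resize(a,(400,300)),cv2.resize(b[150:400,180:500],(400,300))]))
E
```

```text
clock: 19.23
eef_pos: [584.5, -165.1, 25.8]
tool_rot: [3.14, -0.006, -0.021]
force: [-0.4, 0.5, -0.5]
width: 85.3
clock: 19.98
eef_pos: [582.5, -164.9, 198.9]
tool_rot: [3.14, -0.006, -0.022]
force: [-0.9, 0.4, 0.1]
width: 85.1
774 [ 567.3 -138.    55.8] ((566.2118530273438, -137.76620483398438), (8.454991340637207, 85.2099380493164), 78.43177032470703)
770 [ 566.5 -190.6   55.8] ((565.2482299804688, -190.98306274414062), (84.48993682861328, 8.661744117736816), 7.7062668800354)
scene orange 1 [[600.0, 249.4, 111.6], [600.0, 249.4, 111.6], [600.0, 249.4, 111.6]]
scene blue 15 [[552.6, 219.6, 98.4], [567.4, 233.2, 107.8], [600.1, 239.4, 114.4]]
  pipetop 45 [[578.3, 227.4, 116.4], [590.1, 238.0, 122.0], [601.0, 248.7, 124.2]]
side orange 246 [[550.4, 242.8, 77.2], [579.9, 252.0, 101.5], [606.1, 258.6, 112.4]]
side blue 8 [[574.4, 228.0, 90.3], [604.3, 229.6, 109.7], [606.0, 239.2, 113.8]]
  pipetop 116 [[579.6, 229.5, 117.5], [590.3, 242.0, 121.2], [601.0, 252.8, 124.2]]
```

View pics/v10.png

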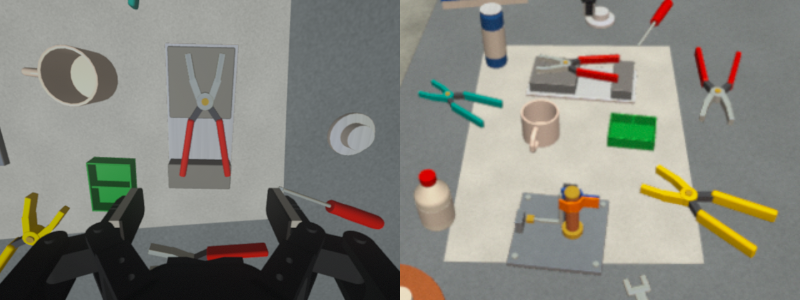

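Picture 10: the pliers lie flat on the rest, about 3 mm from where they lay. The collar is shut, the stand hasn't shifted and the robot is clear. Handing in.

```bash
python3 -c "
from cell import ctrl
print(ctrl.finish_job())"
```

```text
the job is handed in; nothing more can be done
None
```

I closed the collar with the red pliers, put them back on their rest and handed the job in at about 20 s on the robot clock. No verdict was reported.

- **Collar:** I squeezed in small steps and moved the tool sideways to follow the ears. The orange ear jumped about 1.5 mm for the last 0.2 mm of squeeze, and it stayed shut, parallel to the blue ear, when the jaws opened. I did not measure the joint angle or the jaw force on the ears directly. From the ear's travel I put the angle at about 0.165 rad, and the sideways reading stayed near 1 N, but that is only the difference between the two jaws.
- **Stand:** The blue ear moved about 0.3 mm in the wrist camera, and the pipe top stayed within about 1 mm in the other two. Neither the gripper nor the arm touched it that I could see.
- **Pliers:** They lie flat, with the handle tops 20 mm above the block. They are about 3 mm from where they lay, with their direction within 0.02 rad.
- **Disagreements:** The side camera read about 5 mm too far in +y compared with the wrist and scene cameras, so I used those two for y. The force reading showed no clear contact as the pliers were set down, so I confirmed they were seated from depth instead.
- **Bystanders:** Those in the last pictures looked unmoved; I did not measure them one by one.

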